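Dock the glassware of a food lab

TASK

Stand each of the four vessels upright in the metal dock whose rim has the same outline and size as its foot: the conical flask in the large round dock, the small jar in the small round one, the square bottle in the square one, the measuring cylinder in the hexagonal one. Dock the measuring cylinder last, after the other three are standing free in theirs. Lower each to the dock floor rather than dropping it, tip nothing over, and leave the mortar where it stands.

Things in the scene. Friction and masses are not known exactly. Their poses are not given: they have to be found in the camera images.
- flask: Conical glass laboratory flask, 120 mm tall, round foot 66 mm in diameter, sides sloping in to a straight round neck 24 mm in diameter from 64 mm height to the top, which has a slight lip. About 0.1 kg. Loose, standing. Origin: centre of the underside; z up.
- jar: Small lidded white porcelain jar, round: 42 mm in diameter up to 50 mm height, then a flat lid (one piece with it) 45 mm in diameter, 57 mm tall in all. About 0.12 kg. Loose, standing. Origin: centre of the underside; z up.
- bottle: Amber glass bottle with a square body 46 x 46 mm, 66 mm tall, and a round black screw cap (fixed) 30 mm in diameter from 71 to 95 mm height. About 0.16 kg. Loose, standing, turned anyhow. Origin: centre of the underside; x and y normal to the flat sides, z up.
- cylinder: Clear plastic measuring cylinder, 140 mm tall: white hexagonal foot 60 mm across the flats, 12 mm thick, a collar 34 mm in diameter to 22 mm height, above it a round tube 25 mm in diameter to 135 mm height, rim 29 mm in diameter on top. About 0.12 kg. Loose, standing. Origin: centre of the underside; x normal to a flat of the foot, z up.
- dock_flask: Large round dock fixed to the table, of aluminium: a floor 4 mm thick inside a rim 12 mm high, 80 mm inner and 90 mm outer diameter. Origin: centre of the underside (the floor to stand on is 4 mm above it).
- dock_jar: Small round dock fixed to the table, of aluminium: floor 4 mm thick inside a rim 12 mm high, 56 mm inner and 66 mm outer diameter. Origin: centre of the underside.
- dock_bottle: Square dock fixed to the table, of aluminium, turned anyhow: floor 4 mm thick inside a rim 12 mm high, 58 x 58 mm inside, 68 x 68 mm outside. Origin: centre of the underside; x and y normal to its sides. The bottle goes in only with its flat sides along the dock's (any of the four ways round, to within about 15 degrees).
- dock_cylinder: Hexagonal dock fixed to the table, of aluminium: floor 4 mm thick inside a rim 12 mm high, 74 mm across the flats inside, 84 mm outside. Origin: centre of the underside; x normal to a flat. Wide enough to take the cylinder's foot however it is turned.
- mortar: Bystander, to be left alone: white porcelain mortar with its pestle leaning in it, loose, 92 mm in diameter, 56 mm tall, pestle end about 84 mm high and just inside or over the rim. Origin: centre of the underside.
Things that resemble listed ones, but are neither listed nor needed, are in the scene too. Of the things that look like the bottle, the smallest one is meant.

How it is judged:
By the outcome, as a careful person would: the job done as asked, in the order asked, and still so for the second after the job is handed in, with the robot touching nothing.
It also fails if it takes over 120 s, if anything falls off the work surface, if the arm or the gripper's body presses on something with over 40 N, if the wrist force passes 120 N, or if a joint passes its speed limit or range.

ROBOT

A 6-joint arm with a two-finger parallel gripper is mounted at the origin on the work surface. World frame = base frame: x ahead of the robot, y to its left, z up, the work surface at z = 0. Lengths are in m, angles in degrees, forces in N, time in s.
With the tool pointing down it reaches from about 0.35 to 0.875 m from the base axis. Payload 4.2 kg.
Tool frame: the origin (TCP) lies midway between the tips of the shut fingers; the grasp point (between the pads) lies 19 mm behind it; z points along the fingers, y is the line along which they close (so a half turn about z gives the same grasp; the last joint's range is limited). The gripper opens to 87 mm and grips with 3 to 60 N. Pads are 19 mm wide; open, the fingers measure 117 mm over their backs; the gripper's body (75 mm by 190 mm) begins 51 mm behind the grasp point.
Start: joints at [-52.735, 22.042, 0.453, 0, -68.411, -14.817], TCP at [0.239, -0.578, 0.223] pointing down, gripper open.
Joint ranges: [-179.83, 179.83], [-69.29, 118.12], [-61.27, 80.66], [-181.25, 117.63], [-171.15, -9.14], [-177.46, 177.46]. Speed limits (degrees/s): [159.86, 159.86, 180, 180, 180, 180].

INTERFACE

Orientations are given as [roll, pitch, yaw] about the fixed x, y, z axes, in that order (R = Rz(yaw) Ry(pitch) Rx(roll)).
In Python, from workcell import env gives the robot as it stands. The module is installed in compiled form; this text tells all that it offers. Calls block until the motion is done:
- env.goto(position, orientation): joint-space move of the TCP to a pose.
- env.move_straight(position, rotation=None, rate=0.15, force_limit=None): straight line of the TCP; rotation=None keeps the orientation; rate is the mean speed in m/s. With force_limit (N) it stops when the force on the tool has changed by that much, and returns True; else False.
- env.set_joints(angles): joint-space move.
- env.gripper_to(opening, grasp_force=None): opening from 0.0 (shut) to 1.0 (fully open); grasp_force is the grip in N (None keeps the last); returns when the fingers have stopped.
- env.dwell(seconds).
- env.inverse_kinematics(position, orientation): joint angles nearest the present ones, or None.
- env.read_state(): the state.
- env.grab_frame(name): name is "side" or "top" or "wrist"; returns a dict with "image" (420x560x3 uint8, blue, green, red), "fx", "fy", "cx", "cy" (pixels), "position" and "orientation" of the camera in the world. Camera axes: x right, y up, looking along -z (the intrinsics and any distortion apply to the point x, -y, -z); pixel columns grow to the right and rows downward; lengths in m; the calibration is good to about 2 mm. A picture is of the moment at which its call begins. There is no depth.
A pose or a line that the arm cannot do raises env.Unreachable and nothing moves.
- env.close_job(): hands the job in; it is judged then, once.
Trained networks look in a picture, given as the dict that the camera call returned (one of the last four; its "shot" number tells which), for a name from the list of things; names that differ only in an ending like _2 or _b are one class to them, and where a whole thing is asked for, a point or a joint stands for the part that bears it (a point fixed in the world has none). Each returns a list of dicts, best first, with "score" (0 to 1); they miss things now and then, are a little off and sometimes report something else, mostly with a low value. They report only what shows in the picture. A call takes as long as a camera call. They do not tell look-alikes from the thing itself.
- env.search_frame(picture, thing): "xyz" ([x, y, z] in m, in world coordinates, good to about 4 mm: the middle of the surface that is visible of it).
- env.trace(picture, thing): "mask" (420x560 bool, what is visible of it).
The state is a dict: "clock": time; "joint_positions": joint angles; "qvel": joint speeds; "joint_torque": joint torques, N m; "position": TCP position; "tool_rot": TCP orientation; "force": force on the tool from outside, world axes, zero at the start; "wrist_torque": the same for the moment, N m; "opening": opening from 0.0 (shut) to 1.0 (fully open); "finger_force": force on a finger pad.
Only numpy, scipy, OpenCV 4.12 (cv2) and the standard library are available. Lean on these libraries where they do the work, as an engineer would, in place of code of your own. Each camera call takes 0.05 s, during which the arm holds its last target. There are 200 camera calls.

## Working session

There is one attempt and no reset: what is moved stays moved. The work goes in short steps, each a Python script; the robot and the scene stay as the last script left them, time stands still between calls to the robot, and variables do not carry over. Pictures are saved under pics/ and viewed, at most 14 in all, crops included, and the job is handed in when it is done.

```bash
mkdir -p pics; cat > h.py <<'E'
import numpy as np, cv2
from workcell import env
E
python3 - <<'E'
from h import *
for n in ("top","side"):
    f=env.grab_frame(n); cv2.imwrite(f"pics/{n}0.png",f["image"])
    print(n,{k:v for k,v in f.items() if k!="image"})
    for t in "flask jar bottle cylinder dock_flask dock_jar dock_bottle dock_cylinder mortar".split():
        print(t,[(np.round(d["xyz"],3).tolist(),round(d["score"],2)) for d in env.search_frame(f,t)])
print(env.read_state())
E
```

```text
top {'fx': 544.2084207810801, 'fy': 544.2084207810801, 'cx': 282.8542221480856, 'cy': 202.14811707468078, 'position': array([0.34370621, 0.00968834, 1.5418844 ]), 'orientation': array([  7.19451609,   0.33142221, -91.46217095]), 'shot': 1}
flask [([0.485, 0.418, 0.039], 0.76)]
jar [([0.461, 0.1, 0.051], 0.45)]
bottle [([0.614, 0.212, 0.071], 0.77), ([0.681, 0.303, 0.091], 0.66), ([0.499, 0.235, 0.09], 0.63), ([0.466, -0.084, 0.004], 0.26)]
cylinder [([0.377, 0.295, 0.009], 0.68)]
dock_flask [([0.66, -0.007, 0.003], 0.77), ([0.612, 0.212, 0.07], 0.2)]
dock_jar [([0.463, -0.085, 0.005], 0.65), ([0.486, 0.414, 0.037], 0.41)]
dock_bottle [([0.52, -0.431, 0.005], 0.71)]
dock_cylinder [([0.62, -0.226, 0.002], 0.59), ([0.374, 0.296, 0.012], 0.53)]
mortar [([0.38, -0.317, 0.038], 0.76)]
side {'fx': 490.17664394565884, 'fy': 490.17664394565884, 'cx': 290.69452134902525, 'cy': 210.51189682527973, 'position': array([0.09440459, 0.84967215, 0.89444472]), 'orientation': array([  47.715854  ,    1.22552978, -153.12913792]), 'shot': 2}
flask [([0.479, 0.438, 0.042], 0.74), ([0.623, -0.222, 0.006], 
[... 452 characters left out ...]
], 0.77)]
{'clock': 1.0, 'joint_positions': array([-5.27327046e+01,  2.20392244e+01,  4.52581247e-01, -1.19138705e-03,
       -6.84119865e+01, -1.48157209e+01]), 'qvel': array([-0.0188414 , -0.01491095, -0.05705124,  0.00294813,  0.03872727,
        0.00197933]), 'joint_torque': array([-3.46871720e-04, -3.90473378e+01,  1.87624955e+01,  4.22449037e+00,
        1.54435204e-02, -2.82214580e-05]), 'position': array([ 0.23869404, -0.57759143,  0.22257257]), 'tool_rot': array([-1.79998958e+02,  1.42140822e-03, -1.57548864e+02]), 'force': array([ 0.45366868, -0.8041672 ,  1.04007565]), 'wrist_torque': array([ 0.01050592,  0.004362  , -0.00834827]), 'finger_force': 0.0, 'opening': 0.99795780405897}
```

View pics/top0.png

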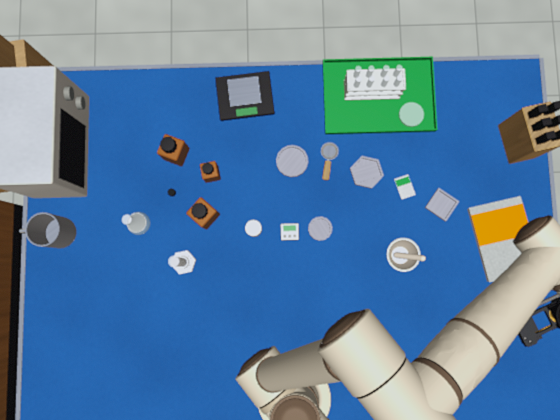

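View pics/side0.png

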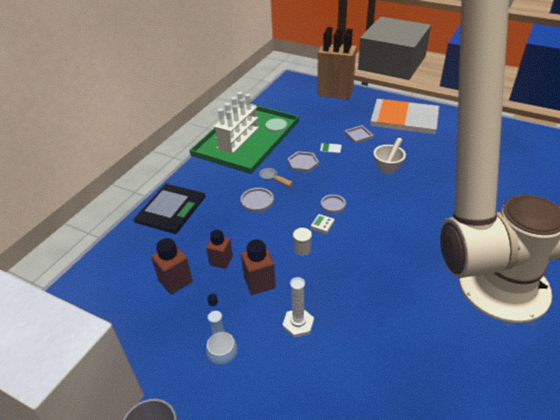

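Candidates for the bottle in the top view are the amber bottles at (172,149) and (202,212), both large, and (209,171), clearly the smallest and so the one meant. The other objects in that view:
- **Flask:** (136,222). The beaker at (50,231) looks similar.
- **Jar:** (254,228). The loose black cap at (172,192) is not it.
- **Cylinder:** (182,262). The rack tubes at (375,80) look similar.
- **Docks:** flask (292,161), jar (320,229), hexagonal (366,172), square (442,204). Look-alikes are the disc on the tray (411,114), the strainer (329,150) and the timers (290,231) and (404,187).
- **Mortar:** (403,255).

Next I'll fit the silhouettes in both views.

```bash
cat > h.py <<'E'
import numpy as np, cv2
from workcell import env
from scipy.spatial.transform import Rotation as Ro
from scipy.optimize import minimize
def ngon(n,apothem,k=0):
    a=np.radians(np.arange(n)*360/n+180/n); r=apothem/np.cos(np.pi/n); return np.c_[r*np.cos(a),r*np.sin(a)]
C=lambda d: ngon(40,d/2)
S=lambda w: ngon(4,w/2)
H=lambda w: ngon(6,w/2)
# list of (z0,sec0,z1,sec1)
M=dict(flask=[(0,C(.066),.064,C(.024)),(.064,C(.024),.12,C(.024))],
 jar=[(0,C(.042),.05,C(.042)),(.05,C(.045),.057,C(.045))],
 bottle=[(0,S(.046),.066,S(.046)),(.066,C(.028),.095,C(.03))],
 cylinder=[(0,H(.06),.012,H(.06)),(0.012,C(.034),.022,C(.034)),(.022,C(.025),.14,C(.026))],
 dock_flask=[(0,C(.09),.012,C(.09))],dock_jar=[(0,C(.066),.012,C(.066))],
 dock_bottle=[(0,S(.068),.012,S(.068))],dock_cylinder=[(0,H(.084),.012,H(.084))])
PER=dict(bottle=90,dock_bottle=90,cylinder=60,dock_cylinder=60)
def proj(f,P):
    R=Ro.from_euler('xyz',f["orientation"],degrees=True).as_matrix()
    q=(np.asarray(P)-f["position"])@R
    return np.c_[f["cx"]+f["fx"]*q[:,0]/-q[:,2],f["cy"]-f["fy"]*q[:,1]/-q[:,2]]
K=4
def render(f,name,x,y,a,shape,o):
    m=np.zeros(shape,np.uint8); c,s=np.cos(a),np.sin(a); T=np.array([[c,s],[-s,c]])
    for z0,s0,z1,s1 in M[name]:
        P=np.vstack([np.c_[s0@T,np.full(len(s0),z0)],np.c_[s1@T,np.full(len(s1),z1)]])+[x,y,0]
        h=cv2.convexHull(((proj(f,P)+.5-o)*K).astype(np.float32))
        cv2.fillConvexPoly(m,np.round(h*16).astype(np.int32),1,shift=4)
    return m
def fit(f,name,guess):
    """best mask nearest the guess -> x,y,yaw(deg),IoU"""
    g=proj(f,[[*guess,.03]])[0]; best=None
    for d in env.trace(f,name):
        m=d["mask"]; v,u=np.nonzero(m)
        if len(u)<20: continue
        e=np.hypot(u.mean()-g[0],v.mean()-g[1])
        if best is None or e<best[0]: best=(e,m,u,v,d["score"])
    if best is None: return None
    e,m,u,v,sc=best; o=np.array([u.min()-12,v.min()-12]); 
    pad=np.pad(m.astype(np.uint8),40); sub=pad[o[1]+40:v.max()+53,o[0]+40:u.max()+53][:,:]
    big=(cv2.resize(sub.astype(np.float32),None,fx=K,fy=K,interpolation=cv2.INTER_LINEAR)>.5).astype(np.uint8)
    def cost(p):
        r=render(f,name,p[0]/100,p[1]/100,p[2]/5 if name in PER else 0,big.shape,o)
        return -(r&big).sum()/max(1,(r|big).sum())
    res=[]
    for a0 in (np.radians(np.arange(0,PER[name],15)) if name in PER else [0]):
        p0=np.array([guess[0]*100,guess[1]*100,a0*5])
        res.append(minimize(cost,p0,method='Nelder-Mead',options=dict(initial_simplex=p0+np.array([[0,0,0],[1.5,0,0],[0,1.5,0],[0,0,.8]]),xatol=.01,fatol=1e-4)))
    r=min(res,key=lambda r:r.fun)
    return np.r_[r.x[:2]/100,np.degrees(r.x[2]/5)%PER.get(name,360) if name in PER else 0,-r.fun,e,sc]
G=dict(flask=(.485,.425),jar=(.461,.105),bottle=(.615,.22),cylinder=(.375,.3),dock_flask=(.66,-.01),dock_jar=(.465,-.085),dock_bottle=(.522,-.43),dock_cylinder=(.621,-.224))
E
python3 - <<'E'
from h import *
np.set_printoptions(precision=4,suppress=True)
for n in ("top","side"):
    f=env.grab_frame(n)
    if n=="side": cv2.imwrite("pics/crop.png",cv2.resize(f["image"][200:380,130:330],None,fx=3,fy=3,interpolation=cv2.INTER_CUBIC))
    for t in G: print(n,t,fit(f,t,G[t]))
E
```

```text
top flask [ 0.5533  0.4783  0.     -0.      0.8414  0.87  ]
top jar [ 0.4732  0.1439  0.     -0.      3.0232  0.47  ]
top bottle [ 0.575   0.26    9.1673 -0.      4.2054  0.92  ]
top cylinder [ 0.4217  0.3817 35.5538 -0.      1.9738  0.59  ]
top dock_flask [ 0.7067  0.0717  0.     -0.      3.1418  0.77  ]
top dock_jar [ 0.5322 -0.0394  0.     -0.      2.4152  0.8   ]
top dock_bottle [ 0.6037 -0.3833 45.182  -0.      2.4055  0.95  ]
top dock_cylinder [ 0.6893 -0.1707  7.0332 -0.      2.3585  0.93  ]
side flask [ 0.422   0.4346  0.     -0.      3.5453  0.55  ]
side jar [ 0.4804  0.1644  0.     -0.      2.7557  0.92  ]
side bottle [ 5.7757e-01  2.3611e-01  2.2800e+01 -8.2951e+14  7.1938e+00  8.7000e-01]
side cylinder [ 0.4344  0.3417 14.7211 -0.      5.9245  0.69  ]
side dock_flask [ 6.6084e-01  4.8489e-02  0.0000e+00 -1.0338e+15  6.5149e+00  8.8000e-01]
side dock_jar [ 0.4917 -0.0167  0.     -0.      6.036   0.81  ]
side dock_bottle [ 0.5687 -0.3483 65.5538 -0.      5.4221  0.68  ]
side dock_cylinder [ 6.2950e-01 -1.4820e-01  4.4262e+01 -1.1799e+15  6.3210e+00  8.6000e-01]h.py:44: RuntimeWarning: overflow encountered in scalar negative
  return -(r&big).sum()/max(1,(r|big).sum())
```

View pics/crop.png

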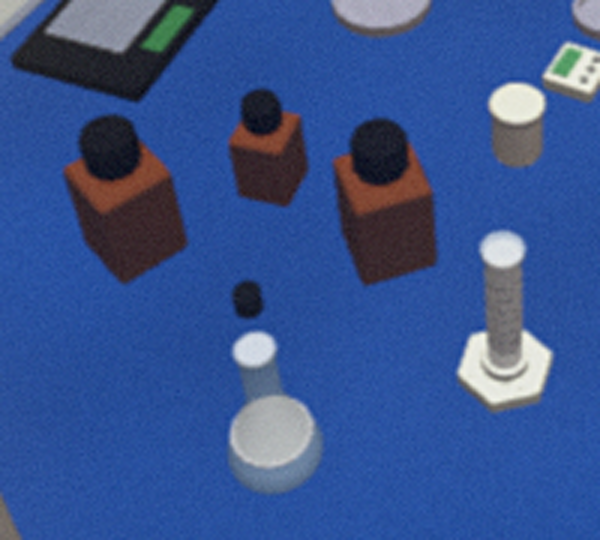

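The crop shows the smallest amber bottle at crop (265,150), i.e. side view (219,250), well apart from the two bigger ones. The fit failed because of an unsigned negation; I'll fix that and rerun.

```bash
sed -i 's/return -(r&big).sum()\/max(1,(r|big).sum())/return -float((r\&big).sum())\/max(1.,float((r|big).sum()))/' h.py
python3 - <<'E'
from h import *
np.set_printoptions(precision=4,suppress=True)
for n in ("top","side"):
    f=env.grab_frame(n)
    for t in G: print(n,t,fit(f,t,G[t]))
E
```

```text
top flask [0.4893 0.4275 0.     0.9408 0.9342 0.63  ]
top jar [0.4634 0.0985 0.     0.8385 2.5429 0.77  ]
top bottle [ 0.6265  0.2181 11.2149  0.9028  4.2892  0.92  ]
top cylinder [ 0.3758  0.3    10.7964  0.9594  0.9113  0.9   ]
top dock_flask [ 0.656  -0.0124  0.      0.9695  3.4231  0.68  ]
top dock_jar [ 0.4599 -0.0875  0.      0.9583  2.5117  0.82  ]
top dock_bottle [ 0.5201 -0.4357 54.1407  0.9394  1.6104  0.96  ]
top dock_cylinder [ 0.6187 -0.2257 45.4152  0.9653  2.4535  0.6   ]
side flask [0.4927 0.4248 0.     0.9259 3.1983 0.9   ]
side jar [0.4663 0.0964 0.     0.879  2.4389 0.84  ]
side bottle [ 0.6295  0.2168 12.4131  0.909   6.7044  0.93  ]
side cylinder [  0.375    0.3      0.       0.     117.6418   0.33  ]
side dock_flask [ 0.659  -0.0139  0.      0.9159  6.5612  0.83  ]
side dock_jar [ 0.4633 -0.0878  0.      0.9598  6.4959  0.83  ]
side dock_bottle [ 0.5236 -0.4369 52.9699  0.9549  5.403   0.85  ]
side dock_cylinder [ 0.6222 -0.228  46.6682  0.9541  5.9719  0.65  ]
```

```bash
cat >> h.py <<'E'
P=dict(flask=(.491,.426),jar=(.465,.0975),bottle=(.628,.2175),cylinder=(.376,.299),dock_flask=(.6575,-.013),dock_jar=(.4615,-.0877),dock_bottle=(.522,-.4363),dock_cylinder=(.6205,-.227))
ZT=.30
def st(t):
    s=env.read_state(); print(t,round(s["clock"],1),np.round(s["position"],4),"op",round(s["opening"],3),"ff",round(float(s["finger_force"]),1),"F",np.round(s["force"],1),flush=True)
def hover(xy,yaw,z=ZT):
    env.goto([*xy,z],[180,0,yaw])
def pick(xy,yaw,h,op=.75,force=20):
    env.gripper_to(op)
    env.move_straight([*xy,h+.06],rate=.25)
    print("hit",env.move_straight([*xy,h],rate=.08,force_limit=8))
    env.gripper_to(0,grasp_force=force); st("grip")
    env.move_straight([*xy,h+.03],rate=.06); env.move_straight([*xy,ZT],rate=.25); st("lift")
def lower(xy,h):
    env.move_straight([*xy,h+.025],rate=.2); env.dwell(.3)
    print("touch",env.move_straight([*xy,h+.002],rate=.025,force_limit=3)); st("down")
def release(xy,op=.6):
    env.gripper_to(op); st("open"); z=env.read_state()["position"]
    env.move_straight([*z[:2],z[2]+.04],rate=.06); env.move_straight([*z[:2],ZT],rate=.25)
E
python3 - <<'E'
from h import *
np.set_printoptions(precision=4,suppress=True)
env.gripper_to(1.0)
s=env.read_state()["position"]; env.move_straight([s[0],s[1],ZT],rate=.2)
hover((.60,-.05),-90,.33); st("h")
f=env.grab_frame("wrist"); cv2.imwrite("pics/w1.png",f["image"]); print(f["position"],f["orientation"])
for t in ("dock_flask","dock_jar","dock_cylinder"): print(t,fit(f,t,P[t]))
hover(P["jar"],-90); f=env.grab_frame("wrist"); cv2.imwrite("pics/w2.png",f["image"]); print("jar",fit(f,"jar",P["jar"])); st("j")
E
```

```text
h 5.8 [ 0.5999 -0.0509  0.33  ] op 1.0 ff 0.0 F [ 0.3 -0.2 -0.2]
[ 0.6008 -0.1242  0.4914] [-15.5048  -0.0217 179.881 ]
dock_flask [ 0.6596 -0.0123  0.      0.9804  4.026   0.63  ]
dock_jar [ 0.4638 -0.0863  0.      0.9653  6.8281  0.9   ]
dock_cylinder [ 0.6217 -0.224  43.5629  0.8007 17.3576  0.65  ]
jar [0.4659 0.0986 0.     0.9496 3.5311 0.81  ]
j 7.0 [0.4662 0.097  0.3002] op 1.006 ff 0.0 F [ 0.1  0.3 -0.5]
```

View pics/w2.png

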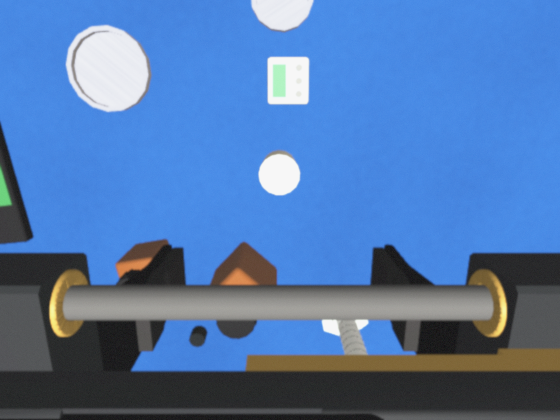

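The wrist view shows the jar alone at (279,174), its dock at (282,5) and the flask dock at (108,68). The wrist fits agree with the other views to about 2 mm, so I'll dock the jar now.

```bash
cat >> h.py <<'E'
P.update(jar=(.4655,.098),dock_flask=(.6585,-.0125),dock_jar=(.4628,-.087))
E
python3 - <<'E'
from h import *
pick(P["jar"],-90,.033,op=.9)
env.move_straight([*P["dock_jar"],ZT],rate=.25)
lower(P["dock_jar"],.037)
f=env.grab_frame("top"); cv2.imwrite("pics/t1.png",f["image"]); print("jar",fit(f,"jar",P["dock_jar"]))
E
```

```text
hit False
grip 10.0 [0.4655 0.098  0.0331] op 0.504 ff 20.0 F [-0.3  0.9  0.5]
lift 11.8 [0.4646 0.0977 0.2983] op 0.502 ff 20.0 F [-1.   0.6 -1. ]
touch False
down 15.4 [ 0.463  -0.087   0.0391] op 0.503 ff 20.0 F [ 1.1  0.4 -0.9]
jar None
```

```bash
sed -i 's/h+.002\],rate=.025,force_limit=3/h-.002],rate=.02,force_limit=3/' h.py
python3 - <<'E'
from h import *
print(env.move_straight([*P["dock_jar"],.035],rate=.015,force_limit=3)); st("d")
release(P["dock_jar"],.85)
f=env.grab_frame("wrist"); cv2.imwrite("pics/w3.png",f["image"]); print("jar",fit(f,"jar",P["dock_jar"]))
# on to the flask
hover(P["flask"],-90); st("f")
f=env.grab_frame("wrist"); cv2.imwrite("pics/w4.png",f["image"]); 
for t in ("flask","cylinder"): print(t,fit(f,t,P[t]))
E
```

```text
True
d 15.7 [ 0.4632 -0.087   0.037 ] op 0.504 ff 20.0 F [-1.2  0.2  3.2]
open 16.5 [ 0.4622 -0.087   0.0363] op 0.85 ff 0.0 F [ 0.4 -0.1  0.3]
jar [ 0.46400772 -0.08522316  0.          0.97356027  3.92519743  0.94      ]
f 20.4 [0.4915 0.425  0.3004] op 0.852 ff 0.0 F [ 0.3  0.2 -1.2]
flask [0.49178061 0.42865562 0.         0.956721   0.69754631 0.71      ]
cylinder [ 0.37819302  0.29938523 10.99260185  0.95532166  6.11345683  0.63      ]
```

View pics/w3.png

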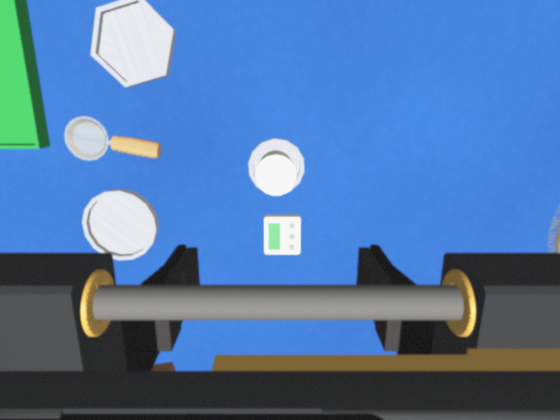

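View pics/w4.png

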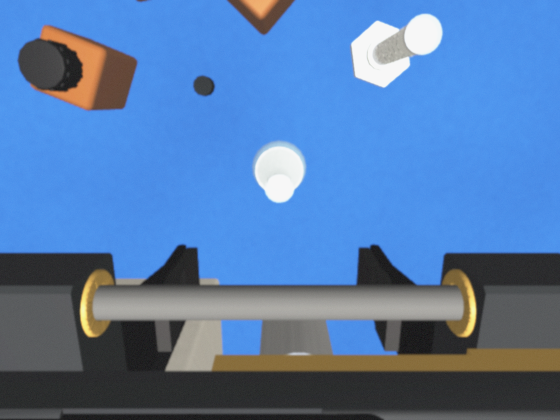

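The jar stands inside its dock at (276,172). The flask is clear at (279,175), with nothing near the fingers. Flask next, then a look at the bottle.

```bash
cat >> h.py <<'E'
P.update(flask=(.4917,.427))
E
python3 - <<'E'
from h import *
pick(P["flask"],-90,.074,op=.75)
d=P["dock_flask"]
env.move_straight([*d,ZT],rate=.25)
lower(d,.078)
release(d,.6)
f=env.grab_frame("wrist"); cv2.imwrite("pics/w5.png",f["image"])
for t in ("flask","dock_flask"): print(t,fit(f,t,d))
hover(P["bottle"],-155); st("b")
f=env.grab_frame("wrist"); cv2.imwrite("pics/w6.png",f["image"]); print(fit(f,"bottle",P["bottle"]))
E
```

```text
hit False
grip 23.5 [0.4915 0.4269 0.0738] op 0.266 ff 20.0 F [-0.1 -0.6 -1.5]
lift 25.1 [0.4909 0.4265 0.2979] op 0.272 ff 20.0 F [-0.5  1.  -1.7]
touch True
down 29.7 [ 0.6583 -0.0125  0.0777] op 0.269 ff 20.0 F [-0.3 -0.5  3.9]
open 30.5 [ 0.6572 -0.0126  0.0761] op 0.597 ff 0.0 F [-0.1  0.9 -0.3]
flask [ 0.65919608 -0.01020211  0.          0.9696293   0.68410679  0.58      ]
dock_flask [ 0.65999423 -0.01288781  0.          0.43211401  8.43436377  0.63      ]
b 33.7 [0.6281 0.2171 0.2997] op 0.6 ff 0.0 F [-0.   0.1 -0.6]
[0.62862054 0.21802316 9.66024462 0.94491377 3.17025572 0.86      ]
```

View pics/w5.png

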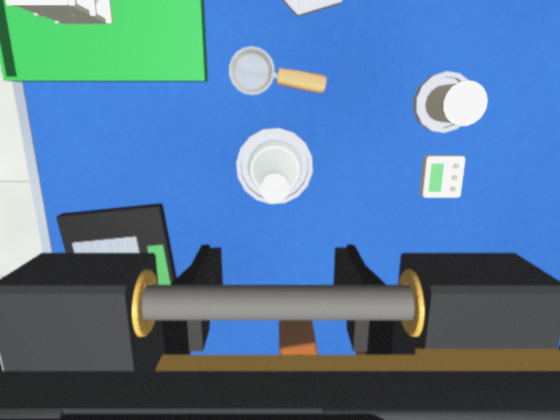

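View pics/w6.png

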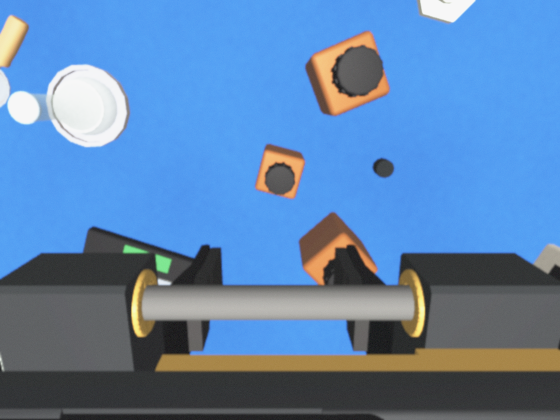

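The flask stands centred in its dock at (275,168). The small bottle is centred at (280,175) and the finger line (horizontal) is clear of both big bottles, so I'll dock it turned to match the square dock.

```bash
python3 - <<'E'
from h import *
b=(.628,.2178); pick(b,-155,.076,op=.65,force=25)
d=P["dock_bottle"]; yaw=-155+53.5-10.8
env.move_straight([*d,ZT],rotation=[180,0,yaw],rate=.22); st("over")
env.move_straight([*d,.13],rate=.2); 
f=env.grab_frame("wrist"); cv2.imwrite("pics/w7.png",f["image"]); f=env.grab_frame("side"); print(fit(f,"dock_bottle",d)); cv2.imwrite("pics/s7.png",f["image"][90:190,290:450].repeat(4,0).repeat(4,1))
E
```

```text
hit False
grip 36.5 [0.628  0.2179 0.0762] op 0.337 ff 25.0 F [-0.4  0.8  0.8]
lift 38.1 [0.6271 0.2176 0.2978] op 0.335 ff 25.0 F [ 0.4 -0.2 -1.6]
over 41.2 [ 0.5222 -0.4358  0.3001] op 0.336 ff 25.0 F [-1.1  0.9 -1.4]
[ 0.52417776 -0.43653907 52.27050251  0.94303009  6.56952134  0.75      ]
```

View pics/w7.png

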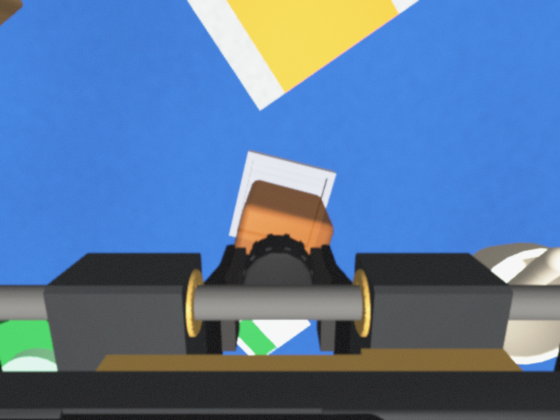

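The held bottle at (285,215) has its sides parallel to the square dock's (285,190), and the mortar at (530,300) stays below the gripper body. Lowering now.

```bash
python3 - <<'E'
from h import *
d=(.523,-.4362)
lower(d,.080); release(d,.6)
f=env.grab_frame("wrist"); cv2.imwrite("pics/w8.png",f["image"])
for t in ("bottle","dock_bottle"): print(t,fit(f,t,d))
hover(P["cylinder"],-90,.33); st("c")
f=env.grab_frame("wrist"); cv2.imwrite("pics/w9.png",f["image"]); print(fit(f,"cylinder",P["cylinder"]))
E
```

```text
touch True
down 44.1 [ 0.5228 -0.4361  0.0801] op 0.336 ff 25.0 F [-0.4  0.7  3.7]
open 44.8 [ 0.5218 -0.4354  0.0783] op 0.597 ff 0.0 F [ 0.6 -1.1 -0.7]
bottle [ 0.5234288  -0.43557886 52.90935165  0.96046611  3.03227224  0.91      ]
dock_bottle [ 0.52282777 -0.43468673 53.49922207  0.3713887  11.57348123  0.94      ]
c 49.3 [0.3764 0.2987 0.3299] op 0.599 ff 0.0 F [-0.1 -0.2 -0. ]
[ 0.37844449  0.3001943  12.22561025  0.96963386  2.369045    0.71      ]
```

View pics/w8.png

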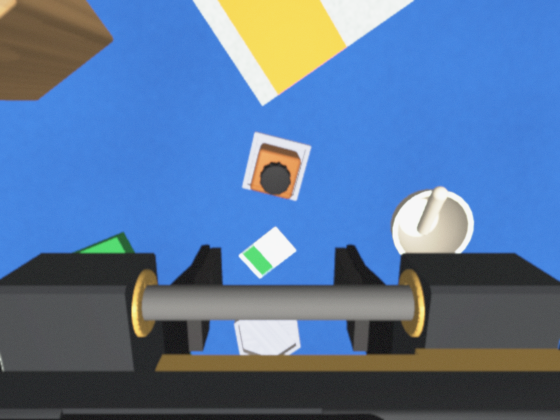

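View pics/w9.png

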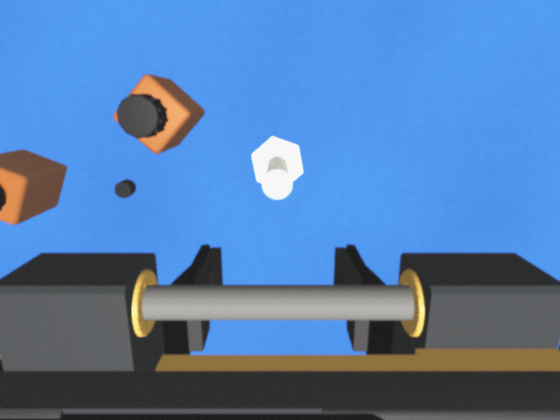

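The bottle sits square in its dock at (276,167). The cylinder stands clear at (278,165). Cylinder last, with its foot turned to the hexagon.

```bash
python3 - <<'E'
from h import *
c=(.3773,.2995); pick(c,-90,.081,op=.65)
d=(.6208,-.2262)
env.move_straight([*d,ZT],rotation=[180,0,-116],rate=.22); st("over")
f=env.grab_frame("wrist"); print("dock",fit(f,"dock_cylinder",d))
env.move_straight([*d,.125],rate=.2); 
f=env.grab_frame("wrist"); cv2.imwrite("pics/w10.png",f["image"])
E
```

```text
hit False
grip 52.2 [0.3773 0.2996 0.0811] op 0.279 ff 20.0 F [-0.7  0.  -0.3]
lift 53.8 [0.3765 0.2988 0.2982] op 0.284 ff 20.0 F [ 0.7  0.5 -2. ]
over 56.6 [ 0.6207 -0.2256  0.3003] op 0.281 ff 20.0 F [-0.1  0.1 -0.8]
dock [ 0.62132591 -0.22559748 45.52985935  0.68618424 13.04492851  0.69      ]
```

View pics/w10.png

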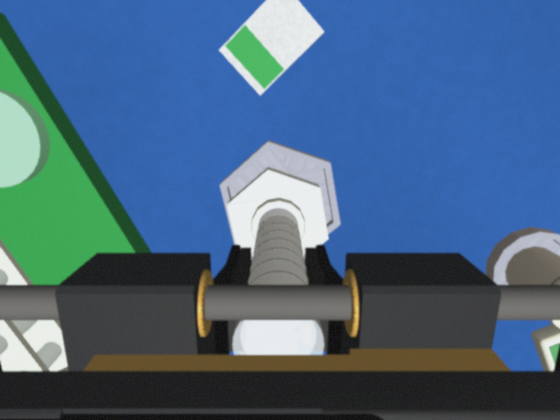

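The foot at (278,205) is lined up with the hexagonal dock (280,185), and the rack is clear. Lowering.

```bash
python3 - <<'E'
from h import *
d=(.621,-.2262)
lower(d,.085); release(d,.6); st("up")
f=env.grab_frame("wrist"); print("cyl",fit(f,"cylinder",d))
env.goto([.45,-.5,.33],[180,0,-116])
f=env.grab_frame("top"); a=f["image"][120:290,250:480]; g=env.grab_frame("side")
for t in ("flask","jar","bottle","cylinder"): print(t,fit(g,t,P["dock_"+t]))
b=g["image"][90:230,220:450]
r=lambda i:cv2.resize(i,(690,int(i.shape[0]*1.9)))
cv2.imwrite("pics/fin.png",np.vstack([r(a),r(b)])); st("end")
E
```

```text
touch True
down 59.4 [ 0.6209 -0.2262  0.0851] op 0.283 ff 20.0 F [-0.8  0.5  4.7]
open 60.2 [ 0.6198 -0.2259  0.0836] op 0.599 ff 0.0 F [ 0.1  0.9 -0.1]
up 61.9 [ 0.619  -0.2255  0.2978] op 0.599 ff 0.0 F [ 1.2  0.  -0.8]
cyl [ 0.62260087 -0.22556685 45.07648066  0.95652276  2.74885159  0.58      ]
flask [ 0.66320397 -0.01903355  0.          0.94095477  4.33663636  0.83      ]
jar [ 0.46455628 -0.09024698  0.          0.93954198  0.86837469  0.65      ]
bottle [ 0.52467329 -0.44399922 83.6333953   0.91561876  4.23601546  0.9       ]
cylinder [ 0.62552766 -0.2334149  40.75916365  0.92042058  7.88699521  0.82      ]
end 63.5 [ 0.4507 -0.4993  0.3299] op 0.602 ff 0.0 F [-0.1 -0.   0.6]
```

View pics/fin.png

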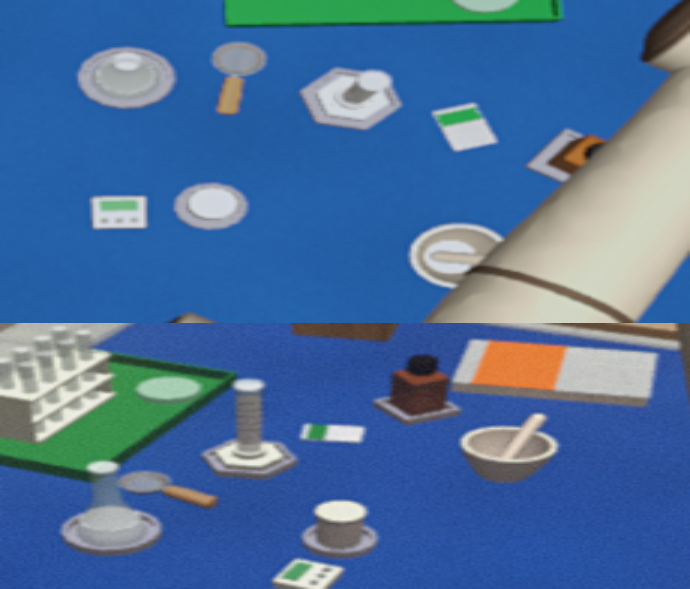

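The picture shows all four vessels upright inside their docks: flask (110,525), jar (340,525), cylinder (250,455) and bottle (420,390). The mortar (508,450) has not moved. Handing in.

```bash
python3 -c "
from h import *
print(env.close_job())"
```

```text
the job is handed in; nothing more can be done
None
```

All four vessels are standing upright in their matching docks, with the measuring cylinder docked last and the mortar untouched; the job was handed in at about 64 s on the robot's clock, and no verdict was returned.

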